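# Close and secure the leak-test box, then start its test

## Robot

A 6-joint arm with a two-finger parallel gripper is mounted at the origin on the work surface. World frame = base frame: x ahead of the robot, y to its left, z up, the work surface at z = 0. Lengths are in m, angles in degrees, forces in N, time in s.
With the tool pointing down it reaches from about 0.375 to 0.9 m from the base axis. Payload 3.1 kg.
Tool frame: the origin (TCP) lies on the centre line of the jaws, within the pads' length; the fingertips stand 19 mm ahead of it and the grasp point (between the pads) is the TCP (tips_ahead is the distance from the TCP to the fingertips, in m); z points along the fingers, y is the line along which they close (so a half turn about z gives the same grasp; the last joint's range is limited). The gripper opens to 87 mm and grips with 3 to 60 N. Pads are 19 mm wide; open, the fingers measure 117 mm over their backs; the gripper's body (75 mm by 190 mm) begins 51 mm behind the grasp point.
Start: joints at [-84.024, 30.224, 82.088, -0, 67.689, -10.227], TCP at [0.174, -0.6, 0.242] pointing down, gripper open.
Joint ranges: [-176.69, 176.69], [-43.24, 126.21], [12.49, 139.97], [-82, 262], [0, 151.66], [-163.58, 163.58]. Speed limits (degrees/s): [159.86, 159.86, 180, 180, 180, 180].

## Interface

Orientations are given as a 3x3 rotation matrix whose columns are the frame's x, y, z axes.
In Python, from rig import read_state, capture, hand_in, trace, landmark_of, tips_ahead gives the robot as it stands.
- The arm moves only by the shell command python3 -m jog 'ROWS'. ROWS is JSON, a list of rows, each an object of numbers: "tx", "ty", "tz": the shift along the tool's x, y, z in cm; "roll": the turn about the tool's z in rad; "jaw": the opening, from 0 (shut) to 1 (fully open). A call has 1 to 8 rows; each row shifts and turns the commanded pose from where the row before left it, along the tool's axes as they then stand; what a row does not reach is not made up. A row lasts 1/10 s, in which the tool goes at most 50 mm and 8.59 degrees, less where a joint would pass 70% of its speed; a pose out of reach is approached as far as the arm can. A call with a gripper value outside its range is refused whole. The fingers move at their own pace and stop on an object; the grip force is fixed at half the most. Time passes only in rows, so rows that do not move let the fingers close. It gives the time, the measured TCP pose, the force, the opening and the grip force at its end, in the units of the state.
- read_state(): the state, without advancing time (a new reading comes with each control period).
- capture(name): name is "scene" or "top"; returns a dict with "img" (480x640x3 uint8, red, green, blue), "vertical_fov" (degrees; the focal length in pixels is half the picture's height over the tangent of half this angle, whatever the lens; pixels are square), "cx", "cy" (the principal point, pixels), "cam_to_world" (4x4, takes a point from camera to world coordinates). Camera axes: x right, y up, looking along -z (the intrinsics and any distortion apply to the point x, -y, -z); pixel columns grow to the right and rows downward; lengths in m; the calibration is good to about 2 mm. A picture is of the moment at which its call begins. There is no depth.
- hand_in(): hands the job in; it is judged then, once.
Trained networks look in the newest picture that a camera, given by its name, has taken for a name from the list of things; names that differ only in an ending like _2 or _b are one class to them, and where a whole thing is asked for, a point or a joint stands for the part that bears it (a point fixed in the world has none). Each returns a list of dicts, best first, with "p" (0 to 1); they miss things now and then, are a little off and sometimes report something else, mostly with a low value. They report only what shows in the picture. A call takes as long as a camera call. They do not tell look-alikes from the thing itself.
- trace(camera, thing): "pixels" (480x640 bool, what is visible of it) and "bbox" ([left, top, width, height] in pixels, round what is visible of it).
- landmark_of(camera, thing): "point" ([row, column] in pixels: a listed point, or the origin of a listed thing).
The state is a dict: "time_s": time; "joint_positions": joint angles; "qvel": joint speeds; "tau": joint torques, N m; "position": TCP position; "tcp_rot": TCP orientation; "force": force on the tool from outside, world axes, zero at the start; "moment": the same for the moment, N m; "opening": opening from 0.0 (shut) to 1.0 (fully open); "grasp_force": force on a finger pad.
Only numpy, scipy, OpenCV 4.12 (cv2) and the standard library are available. Lean on these libraries where they do the work, as an engineer would, in place of code of your own. Each camera call takes 0.05 s, during which the arm holds its last target. There are 200 camera calls.

## Task

Shut the leak-test box's lid onto its seal, then swing the steel turnbutton by its post over the lid, fully home against its stop, so that it holds the lid tight. Then press and release the small round key, and after it the large round key, each right down; do not press the square key, nor any key before the lid is secured. Push no harder than needed and leave the piston, spray can and spanner where they are.

Things in the scene. Friction and masses are not known exactly. Their poses are not given: they have to be found in the camera images.
- tester: Grey metal leak-test box, 250 (x) x 300 (y) mm, fixed to the bench. Origin: centre of its underside; x points from its front ledge to the lid's hinge, z up. Numbers called 'tester' are mm in this frame. Ledge: x -125 to -45, top z 85, with turnbutton and keys. Open chamber behind: x -45 to 115, walls 8 thick, rim z 100; a finned cylinder head inside, below the rim.
- lid (a joint): Angle (rad) of the flat lid: 0 = fully down on the rim, 1.57 = upright; starts between 0.8 and 1.25. Stiff hinge: it stays where left (2 to 4 N at the free edge moves it). A sprung rubber seal under its front stands 5 mm proud, so pushed down and let go it rests near 0.03. About 16 N at the free edge presses it to 0; it springs up again unless the turnbutton holds it down (below 0.015).
- lid_hinge (a point): Point on the lid's hinge axis at mid width: tester (115, 0, 100). Its axes turn with the lid: y along the hinge, x from the free edge to the hinge, z the normal of the lid's upper (outer) face.
- lid_edge (a point): Middle of the lid's free edge on its upper (outer) face. Aluminium lid 160 (hinge to free edge) x 280 (y -140 to 140) x 10 mm, 0.3 kg; its underside is level with the hinge axis. Same axes as lid_hinge. The outer face is bare for y above -30 mm: push there.
- wedge (a point): Centre of the top of the steel pad on the lid's upper face, 8 mm above the face, 28 (x) x 42 (y) mm; lid shut: tester (-4, -57, 118). From its -y side a wedge falls to 1 mm above the face over 33 mm, towards -x -y. The turnbutton's nub rides up the wedge onto the pad. Axes as lid_hinge.
- turnbutton (a joint): Angle (rad) of the turnbutton, positive counter-clockwise from above. At 0 its bar points to tester -y, along the ledge; at 1.571 to tester +x, across the lid, at a hard stop: home (counts from 1.52). Starts -0.55 to 0. Light to turn and stays put, but from 0.5 to 1.1 its nub climbs the wedge, drawing the lid down: about 6 to 12 N at the post, then it lies on the flat pad.
- pivot (a point): Vertical pivot axis of the turnbutton, at the bar's top face: tester (-61, -50, 134). Steel bar 18 mm wide, 10 thick (z 124 to 134), reaching 85 mm from the pivot on the post's side, 15 on the other; a rounded nub under it 60 mm from the pivot. It passes over the lid only if that is down on its seal.
- post (a point): Centre of the top of the round upright thumb post on the turnbutton's bar: 14 mm diameter, 26 mm tall (tester z 134 to 160), 75 mm from the pivot. Push it sideways.
- key_small (a joint): Travel (m) of the small round key: 0 up, 0.006 fully down; counts as right down from 0.0045. Spring: moves from 1.5 N, 5 N fully down.
- key_small_top (a point): Centre of the top of the small round key: cap 14 mm diameter, standing 10 mm above a 12 mm high round housing of 30 mm diameter (top 22 mm above the ledge). The three keys stand at tester x -88, y 15, 65 and 115, in an order that changes from start to start.
- key_large (a joint): Travel (m) of the large round key: as the small one.
- key_large_top (a point): Centre of the top of the large round key: cap 30 mm diameter, housing 46 mm diameter, same heights as the small key.
- key_square (a joint): Travel (m) of the square key, which must not be pressed (counts as pressed from 0.003).
- key_square_top (a point): Centre of the top of the square key: cap 22 x 22 mm, square housing 36 mm wide, same heights.
- piston: Aluminium piston standing left of the box, 92 mm diameter, 60 mm tall. Origin: centre of its underside. Leave it.
- spray_can: Spray can standing right of the box, 66 mm diameter, 170 mm tall. Origin: centre of its underside. Leave it.
- spanner: Steel spanner, 170 mm long, lying in front and right of the box. Origin near its middle, on the underside. Leave it.
There are look-alikes about, which are no part of the job. Leave any brown or yellow look-alike of the piston alone.

How it is judged:
By the outcome, as a careful person would: the job done as asked, in the order asked, and still so for the second after the job is handed in, with the robot touching nothing.
It also fails if it takes over 58 s, if anything falls off the work surface, if the arm or the gripper's body presses on something with over 40 N, if the wrist force passes 120 N, or if a joint passes its speed limit or range.

## Working session

There is one attempt and no reset: what is moved stays moved. The work goes in short steps, Python scripts to look and compute and a shell command to move; the robot and the scene stay as the last step left them, time stands still between calls to the robot, and variables do not carry over. Pictures are saved under pics/ and viewed, at most 10 in all, crops included, and the job is handed in when it is done.

```bash
mkdir -p pics; ls
cat > h.py <<'E'
import numpy as np, cv2
from rig import *
def cam(n):
    c=capture(n); return c
def px(c,P):
    M=np.linalg.inv(c['cam_to_world']); p=M[:3,:3]@np.array(P)+M[:3,3]
    f=240/np.tan(np.radians(c['vertical_fov']/2))
    return np.array([c['cy']-f*p[1]/-p[2], c['cx']+f*p[0]/-p[2]])
def ray(c,rc):
    f=240/np.tan(np.radians(c['vertical_fov']/2))
    d=np.array([(rc[1]-c['cx'])/f,-(rc[0]-c['cy'])/f,-1]); M=np.array(c['cam_to_world'])
    return M[:3,3],M[:3,:3]@d
def atz(c,rc,z):
    o,d=ray(c,rc); return o+d*(z-o[2])/d[2]
E
python3 - <<'E'
from h import *
import rig
s=read_state(); print({k:np.round(v,3).tolist() for k,v in s.items()},tips_ahead)
names="tester lid_hinge lid_edge wedge pivot post key_small_top key_large_top key_square_top piston spray_can spanner".split()
for n in("scene","top"):
    c=capture(n); cv2.imwrite(f'pics/{n}0.png',c['img'][:,:,::-1])
    print(n,{k:v if np.isscalar(v) else np.round(v,3).tolist() for k,v in c.items() if k!='img'})
    for t in names:
        try: print(t,[(np.round(r['point'],1).tolist(),round(r['p'],2)) for r in landmark_of(n,t)[:3]])
        except Exception as e: print(t,e)
E
```

```text
pics
{'time_s': 0.0, 'joint_positions': [-84.025, 30.278, 82.158, 0.001, 67.689, -10.226], 'qvel': [0.046, 0.004, -0.126, 0.045, -0.077, 0.025], 'tau': [-0.002, -44.005, -17.659, 0.063, 0.058, -0.0], 'position': [0.174, -0.599, 0.241], 'tcp_rot': [[0.96, 0.279, -0.0], [0.279, -0.96, 0.002], [0.0, -0.002, -1.0]], 'force': [0.846, -0.625, -0.489], 'moment': [0.036, 0.058, -0.05], 'grasp_force': 0.0, 'opening': 1.001} 0.019
scene {'vertical_fov': 43.4976015843765, 'cx': 325.260248449837, 'cy': 239.45270903488685, 'cam_to_world': [[0.697, -0.546, 0.466, 1.198], [0.718, 0.53, -0.452, -0.558], [0.0, 0.649, 0.761, 1.111], [0.0, 0.0, 0.0, 1.0]]}
tester []
lid_hinge [([271.9, 364.6], 0.83)]
lid_edge [([209.0, 348.7], 0.7)]
wedge [([244.3, 339.0], 0.85)]
pivot [([232.2, 286.1], 0.7)]
post [([240.7, 256.9], 0.91)]
key_small_top [([206.4, 316.9], 0.49)]
key_large_top [([233.4, 287.9], 0.64), ([193.8, 328.8], 0.61)]
key_square_top [([218.3, 298.9], 0.46)]
piston [([183.6, 420.4], 0.8), ([159.7, 380.1], 0.8), ([204.6, 373.2], 0.72)]
spray_can [([355.7, 245.5], 0.85)]
spanner [([311.7, 203.8], 0.72), ([204.7, 314.6], 0.5)]
top {'vertical_fov': 51.15348724319399, 'cx': 317.5713631994425, 'cy': 235.56887984935236, 'cam_to_world': [[0.019, 0.994, -0.107, 0.464], [-1.0, 0.017, -0.024, 0.033], [-0.022, 0.108, 0.994, 1.077], [0.0, 0.0, 0.0, 1.0]]}
tester [([235.2, 329.6], 0.88)]
lid_hinge []
lid_edge [([175.4, 333.3], 0.55)]
wedge [([166.6, 363.2], 0.8)]
pivot [([254.1, 364.5], 0.64)]
post [([261.5, 402.6], 0.8)]
key_small_top [([274.0, 302.7], 0.53), ([166.3, 364.0], 0.49)]
key_large_top [([270.7, 273.9], 0.77)]
key_square_top [([273.6, 329.8], 0.5), ([285.0, 460.2], 0.16)]
piston [([239.4, 158.3], 0.94), ([304.1, 154.5], 0.94), ([260.6, 218.9], 0.58)]
spray_can [([218.7, 454.5], 0.59)]
spanner [([283.5, 459.1], 0.76)]
```

View pics/scene0.png

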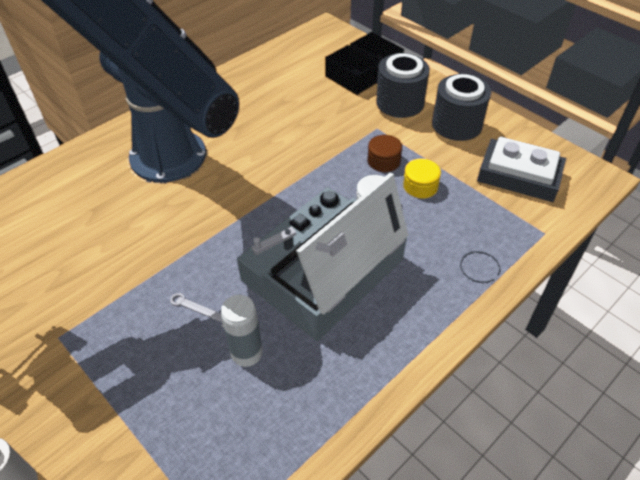

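View pics/top0.png

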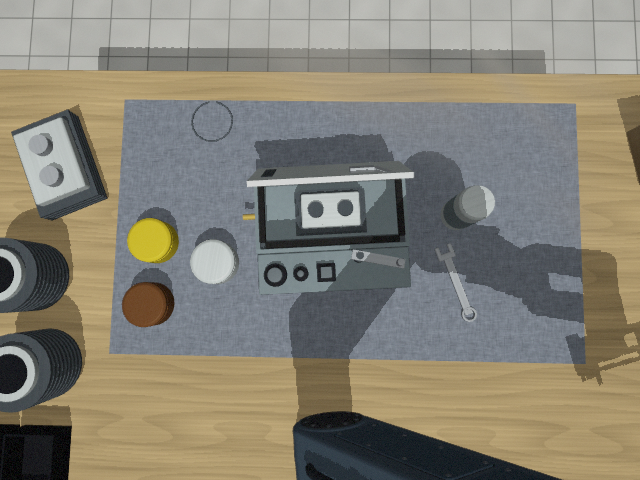

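```bash
cat > fit.py <<'E'
from h import *
from scipy.optimize import least_squares
# known tester-frame points; unknown x,y,yaw, lid angle a, button angle b, key order perm given
def pts(p,keys):
    x,y,w,a,b=p
    R=np.array([[np.cos(w),-np.sin(w),0],[np.sin(w),np.cos(w),0],[0,0,1]])
    def lid(dx,dy,dz): # dx from hinge toward edge
        return [.115-dx*np.cos(a)+dz*np.sin(a)*1, dy, .1+dx*np.sin(a)+dz*np.cos(a)]
    T={'tester':[0,0,0],'lid_hinge':[.115,0,.1],'lid_edge':lid(.16,0,.01),'wedge':lid(.119,-.057,.018),
       'pivot':[-.061,-.05,.134],'post':[-.061+.075*np.sin(b),-.05-.075*np.cos(b),.16]}
    for k,yy in keys.items(): T[k]=[-.088,yy,.107]
    return {k:R@np.array(v)+[x,y,0] for k,v in T.items()}
def fit(cams,obs,keys,p0):
    def res(p):
        P=pts(p,keys); return np.concatenate([px(cams[c],P[t])-o for c,t,o in obs])
    r=least_squares(res,p0,loss='soft_l1',f_scale=2)
    return r.x,res(r.x).reshape(-1,2)
E
cat > run1.py <<'E'
from fit import *
cams={}
obs=[]
names="lid_hinge lid_edge wedge pivot post key_small_top key_large_top key_square_top".split()
for n in("scene","top"):
    cams[n]=capture(n)
    for t in names:
        L=landmark_of(n,t)
        if t=='key_large_top' and n=='scene': L=[l for l in L if l['point'][0]<215]
        if L: obs.append((n,t,np.array(L[0]['point'])))
keys={'key_small_top':.065,'key_large_top':.115,'key_square_top':.015}
x,r=fit(cams,obs,keys,[.45,0.02,0,1,-.3])
print(np.round(x,4))
for o,q in zip(obs,r): print(o[0],o[1],np.round(q,1))
np.save('pose.npy',x)
for k,v in pts(x,keys).items(): print(k,np.round(v,4))
E
python3 run1.py
```

```text
[ 0.5861  0.0302  0.0725  1.2171 -0.2005]
scene lid_hinge [1.1 0.9]
scene lid_edge [ 1.1 -1.1]
scene wedge [ 2.6 -0.6]
scene post [-0.4 -2. ]
scene key_small_top [-150.8   66.9]
scene key_large_top [ 3.8 -2.6]
scene key_square_top [2.1 1. ]
top lid_hinge [ 2.5 -0.2]
top lid_edge [-0.5 -1. ]
top wedge [0.3 0.1]
top pivot [-0.2  0.5]
top post [-1.3 -2. ]
top key_small_top [0.1 0.1]
top key_large_top [3.1 0.1]
top key_square_top [-0.2 -1. ]
tester [0.5861 0.0302 0.    ]
lid_hinge [0.7008 0.0385 0.1   ]
lid_edge [0.6549 0.0352 0.2536]
wedge [ 0.6807 -0.0201  0.2179]
pivot [ 0.5289 -0.0241  0.134 ]
post [ 0.5193 -0.0985  0.16  ]
key_small_top [0.4936 0.0886 0.107 ]
key_large_top [0.49   0.1385 0.107 ]
key_square_top [0.4972 0.0388 0.107 ]
```

The scene view shows the box with its lid open, and the spray can at about (243,330). The top view shows the keys from the left as large (275,272), small (300,272) and square (326,271), with the turnbutton from (360,255) to (402,262). The white piston is at (214,262). The pose fit agrees with all of this.

```bash
cat > d.py <<'E'
from h import *
p=np.load('pose.npy')
def W(t): # tester -> world (m)
    c,s=np.cos(p[2]),np.sin(p[2]); return np.array([p[0]+c*t[0]-s*t[1],p[1]+s*t[0]+c*t[1],t[2]])
def T(w):
    c,s=np.cos(p[2]),np.sin(p[2]); a,b=w[0]-p[0],w[1]-p[1]; return np.array([c*a+s*b,-s*a+c*b,w[2]])
def delta(t,frm=None): # cm in tool axes from current pose to tester target t
    s=read_state(); return np.round(np.array(s['tcp_rot']).T@(W(t)-np.array(s['position']))*100,2)
def stat():
    s=read_state(); R=np.array(s['tcp_rot']); print('t',s['time_s'],'tester mm',np.round(T(s['position'])*1e3,1),'heading rel',round(np.arctan2(R[1,0],R[0,0])-p[2],3),'F',np.round(s['force'],1),'op',round(s['opening'],2),'j6',round(s['joint_positions'][5],1))
E
python3 -m jog '[{"tz":-5,"roll":0.105,"jaw":0},{"tz":-5,"roll":0.105,"jaw":0},{"jaw":0}]'
python3 - <<'E'
from d import *
stat(); print(delta([.105,.01,.342]))
for a in (1.21,1.1,1.0,.9,.8,.7,.6,.5,.4,.3,.2,.1,.05,.03):
    r=.14; print(a,np.round([(.115-r*np.cos(a)+.01*np.sin(a)+.0095)*1e3,(.1+r*np.sin(a)+.01*np.cos(a)+.019)*1e3],1))
E
```

```text
t 2.2 tester mm [-456.2 -598.9  241.6] heading rel 0.21 F [0.3 0.3 0.6] op 1.0 j6 -10.2
[ 67.6  -47.82 -10.04]
1.21 [ 84.4 253.5]
1.1 [ 69.9 248.3]
1.0 [ 57.3 242.2]
0.9 [ 45.3 234.9]
0.8 [ 34.1 226.4]
0.7 [ 23.9 216.8]
0.6 [ 14.6 206.3]
0.5 [  6.4 194.9]
0.4 [ -0.6 182.7]
0.3 [ -6.3 169.9]
0.2 [-10.7 156.6]
0.1 [-13.8 142.9]
0.05 [-14.8 136. ]
0.03 [-15.1 133.2]$[0]: bad value
```

```bash
python3 -m jog '[{"tx":0.0,"ty":0.0,"tz":-4.9,"roll":0.105,"jaw":0.02},{"tx":0.0,"ty":0.0,"tz":-4.9,"roll":0.105,"jaw":0.02}]'; python3 -m jog --help | head -20
```

```text
time_s: 2.4
position: [0.1743, -0.5991, 0.3387]
tcp_rot: [[0.998, 0.068, -0.001], [0.068, -0.998, 0.005], [-0.0, -0.005, -1.0]]
force: [0.8, -0.5, -0.3]
opening: 0.892
grasp_force: 0.0invalid input: not JSON, or not a number
```

```bash
python3 - <<'E'
from d import *
stat(); print(delta([.105,.01,.342]))
E
python3 -m jog '[{"tx":3.5,"ty":-3.0,"tz":0,"roll":0,"jaw":0.02},{"tx":3.5,"ty":-3.0,"tz":0,"roll":0,"jaw":0.02},{"tx":3.5,"ty":-3.0,"tz":0,"roll":0,"jaw":0.02},{"tx":3.5,"ty":-3.0,"tz":0,"roll":0,"jaw":0.02},{"tx":3.5,"ty":-3.0,"tz":0,"roll":0,"jaw":0.02},{"tx":3.5,"ty":-3.0,"tz":0,"roll":0,"jaw":0.02},{"tx":3.5,"ty":-3.0,"tz":0,"roll":0,"jaw":0.02},{"tx":3.5,"ty":-3.0,"tz":0,"roll":0,"jaw":0.02}]'
python3 - <<'E'
from d import *
stat(); print(delta([.105,.01,.342]))
E
```

```text
t 2.4 tester mm [-456.3 -597.8  338.7] heading rel -0.004 F [ 0.8 -0.5 -0.3] op 0.89 j6 2.1
[ 5.588e+01 -6.101e+01 -2.000e-02]
time_s: 3.2
position: [0.4373, -0.3389, 0.3398]
tcp_rot: [[0.997, 0.073, 0.0], [0.073, -0.997, -0.0], [0.0, 0.0, -1.0]]
force: [0.1, -0.4, 0.6]
opening: 0.176
grasp_force: 0.0
t 3.2 tester mm [-175.1 -357.3  339.8] heading rel 0.0 F [ 0.1 -0.4  0.6] op 0.18 j6 36.5
[ 28.02 -36.73  -0.23]
```

```bash
python3 -m jog '[{"tx":3.0,"ty":-3.9,"tz":0,"roll":0,"jaw":0.02},{"tx":3.0,"ty":-3.9,"tz":0,"roll":0,"jaw":0.02},{"tx":3.0,"ty":-3.9,"tz":0,"roll":0,"jaw":0.02},{"tx":3.0,"ty":-3.9,"tz":0,"roll":0,"jaw":0.02},{"tx":3.0,"ty":-3.9,"tz":0,"roll":0,"jaw":0.02},{"tx":3.0,"ty":-3.9,"tz":0,"roll":0,"jaw":0.02},{"tx":3.0,"ty":-3.9,"tz":0,"roll":0,"jaw":0.02},{"tx":3.0,"ty":-3.9,"tz":0,"roll":0,"jaw":0.02}]'
python3 - <<'E'
from d import *
stat(); print(delta([.105,.01,.342]))
E
```

```text
time_s: 4.0
position: [0.6537, -0.0099, 0.3397]
tcp_rot: [[0.997, 0.073, 0.0], [0.073, -0.997, -0.0], [0.0, 0.0, -1.0]]
force: [-0.2, -0.4, 0.7]
opening: 0.021
grasp_force: 0.0
t 4.0 tester mm [ 64.5 -44.8 339.7] heading rel 0.0 F [-0.2 -0.4  0.7] op 0.02 j6 75.2
[ 4.05 -5.48 -0.23]
```

```bash
python3 -m jog '[{"tx":2.5,"ty":-3.5,"tz":0,"roll":0,"jaw":0.02},{"tx":2.0,"ty":-2.0,"tz":0,"roll":0,"jaw":0.02},{"tx":0,"ty":0,"tz":0,"roll":0,"jaw":0.02}]'
python3 - <<'E'
from d import *
stat(); print(delta([.105,.01,.256]))
E
```

```text
time_s: 4.3
position: [0.6954, 0.0502, 0.3388]
tcp_rot: [[0.997, 0.077, 0.001], [0.077, -0.997, 0.001], [0.001, -0.001, -1.0]]
force: [-0.8, -1.1, -0.1]
opening: 0.024
grasp_force: 0.0
t 4.3 tester mm [110.4  12.  338.8] heading rel 0.005 F [-0.8 -1.1 -0.1] op 0.02 j6 80.5
[-0.55  0.21  8.28]
```

```bash
python3 -m jog '[{"tx":0,"ty":0,"tz":4.1,"roll":0,"jaw":0.02},{"tx":0,"ty":0,"tz":4.1,"roll":0,"jaw":0.02},{"tx":-1.3,"ty":0,"tz":0.2,"roll":0,"jaw":0.02},{"tx":-1.3,"ty":0,"tz":0.2,"roll":0,"jaw":0.02},{"tx":-1.4,"ty":0,"tz":0.5,"roll":0,"jaw":0.02},{"tx":-1.3,"ty":0,"tz":0.6,"roll":0,"jaw":0.02}]'
python3 - <<'E'
from d import *
stat()
E
```

```text
time_s: 4.9
position: [0.6413, 0.0415, 0.2429]
tcp_rot: [[0.997, 0.072, 0.003], [0.072, -0.997, -0.0], [0.003, 0.001, -1.0]]
force: [2.4, 0.1, -0.5]
opening: 0.016
grasp_force: 0.8
t 4.9 tester mm [ 55.8   7.3 242.9] heading rel -0.001 F [ 2.4  0.1 -0.5] op 0.02 j6 79.6
```

```bash
python3 -m jog '[{"tx":-1.2,"ty":0,"tz":0.73,"roll":0,"jaw":0.02},{"tx":-1.1,"ty":0,"tz":0.85,"roll":0,"jaw":0.02},{"tx":-1.0,"ty":0,"tz":0.95,"roll":0,"jaw":0.02},{"tx":-0.9,"ty":0,"tz":1.05,"roll":0,"jaw":0.02},{"tx":-0.8,"ty":0,"tz":1.15,"roll":0,"jaw":0.02},{"tx":-0.7,"ty":0,"tz":1.2,"roll":0,"jaw":0.02},{"tx":-0.55,"ty":0,"tz":1.3,"roll":0,"jaw":0.02}]'
python3 - <<'E'
from d import *
stat()
E
```

```text
time_s: 5.6
position: [0.5784, 0.037, 0.1707]
tcp_rot: [[0.997, 0.072, 0.002], [0.072, -0.997, -0.0], [0.001, 0.001, -1.0]]
force: [0.5, 0.0, 1.0]
opening: 0.02
grasp_force: 0.5
t 5.6 tester mm [ -7.2   7.4 170.7] heading rel -0.001 F [0.5 0.  1. ] op 0.02 j6 78.5
```

```bash
python3 -m jog '[{"tx":-0.4,"ty":0,"tz":1.3,"roll":0,"jaw":0.02},{"tx":-0.3,"ty":0,"tz":1.3,"roll":0,"jaw":0.02},{"tx":-0.1,"ty":0,"tz":0.6,"roll":0,"jaw":0.02},{"tx":0,"ty":0,"tz":0.2,"roll":0,"jaw":0.02}]'
python3 - <<'E'
from d import *
stat()
E
```

```text
time_s: 6.0
position: [0.5698, 0.0368, 0.1359]
tcp_rot: [[0.997, 0.072, -0.002], [0.072, -0.997, -0.0], [-0.002, -0.0, -1.0]]
force: [-0.6, -0.3, 1.1]
opening: 0.021
grasp_force: 0.4
t 6.0 tester mm [-15.7   7.8 135.9] heading rel -0.0 F [-0.6 -0.3  1.1] op 0.02 j6 78.4
```

```bash
for i in 1; do python3 -m jog '[{"tx":0,"ty":0,"tz":0.2,"roll":0,"jaw":0.02},{"tx":0,"ty":0,"tz":0.1,"roll":0,"jaw":0.02},{"tx":0,"ty":0,"tz":0,"roll":0,"jaw":0.02}]'; done | egrep 'position|force'
python3 -m jog '[{"tx":0,"ty":0,"tz":0.15,"roll":0,"jaw":0.02},{"tx":0,"ty":0,"tz":0,"roll":0,"jaw":0.02}]' | egrep 'position|force'
```

```text
position: [0.5707, 0.037, 0.1338]
force: [-1.6, -1.2, 2.6]
grasp_force: 1.4
position: [0.5706, 0.037, 0.1325]
force: [-2.6, -1.4, 5.7]
grasp_force: 2.7
```

```bash
python3 -m jog '[{"tx":0,"ty":0,"tz":-3.0,"roll":0.0,"jaw":0.02},{"tx":0,"ty":2.0,"tz":-3.0,"roll":0.05,"jaw":0.02},{"tx":-3.0,"ty":3.0,"tz":0,"roll":0.05,"jaw":0.02},{"tx":-3.0,"ty":3.0,"tz":0,"roll":0.05,"jaw":0.02},{"tx":-3.0,"ty":3.0,"tz":0,"roll":0.05,"jaw":0.02}]'
python3 - <<'E'
from d import *
stat(); print(delta([-.105,-.1175,.162]))
c=capture('scene')
for t in('post','pivot','wedge','lid_edge','lid_hinge','key_small_top','key_large_top','key_square_top'):
    L=landmark_of('scene',t); print(t,[(np.round(l['point'],1).tolist(),round(l['p'],2)) for l in L[:2]])
import fit
P=fit.pts([*p[:3],.03,p[4]],{'key_small_top':.065,'key_large_top':.115,'key_square_top':.015})
for k,v in P.items(): print(k,np.round(px(c,v),1))
cv2.imwrite('pics/s1.png',cv2.resize(c['img'][150:350,180:440,::-1],None,fx=3,fy=3))
E
```

```text
time_s: 7.0
position: [0.4797, -0.071, 0.1922]
tcp_rot: [[0.992, -0.128, 0.003], [-0.128, -0.992, -0.001], [0.003, 0.0, -1.0]]
force: [0.5, -1.5, -0.5]
opening: 0.021
grasp_force: 0.0
t 7.0 tester mm [-113.4  -93.2  192.2] heading rel -0.201 F [ 0.5 -1.5 -0.5] op 0.02 j6 75.7
[1.3  2.22 3.02]
post [([240.6, 258.6], 0.64)]
pivot [([232.6, 286.9], 0.77), ([271.7, 365.9], 0.21)]
wedge [([253.3, 303.1], 0.71)]
lid_edge [([227.6, 308.6], 0.85), ([233.1, 284.9], 0.64)]
lid_hinge [([271.8, 362.1], 0.62)]
key_small_top [([207.9, 315.3], 0.57)]
key_large_top [([229.2, 311.7], 0.71), ([268.1, 363.0], 0.48)]
key_square_top [([216.1, 300.0], 0.57), ([309.8, 206.2], 0.39)]
tester [272.  323.4]
lid_hinge [272.  363.9]
lid_edge [229.7 308.2]
wedge [252.3 304.2]
pivot [233.  286.7]
post [241.1 256.2]
key_small_top [206.7 313.7]
key_large_top [195.1 328.1]
key_square_top [218.6 298.7]
```

View pics/s1.png

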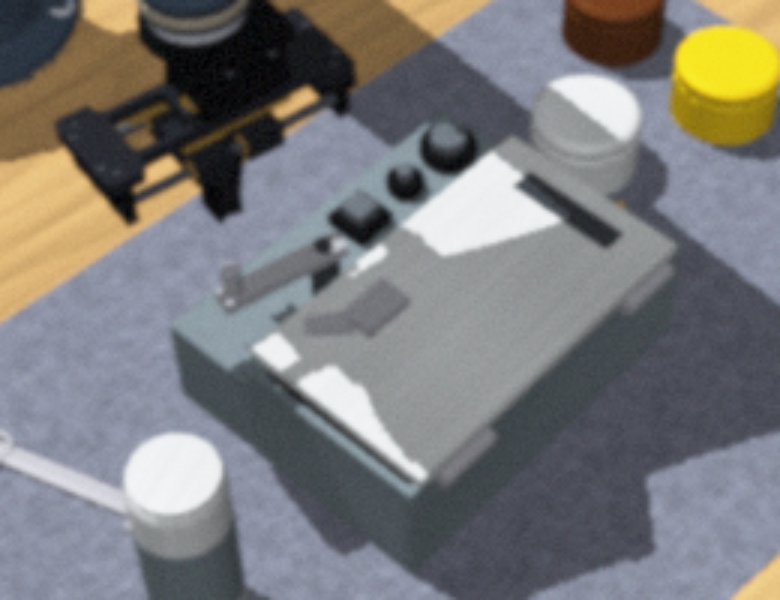

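The picture shows the lid flat on its seal, with the post top at crop (231,270), where the fit put it. The keys are at crop (448,140), (406,178) and (360,212).

```bash
python3 -m jog '[{"tx":0.3,"ty":2.2,"tz":0,"roll":0,"jaw":0.02},{"tx":0,"ty":0,"tz":3.0,"roll":0,"jaw":0.02},{"tx":1.0,"ty":0,"tz":0.2,"roll":0,"jaw":0.02},{"tx":0.4,"ty":0,"tz":0,"roll":0,"jaw":0.02},{"tx":0.4,"ty":0,"tz":0,"roll":0,"jaw":0.02}]'
python3 - <<'E'
from d import *
stat()
t=T(read_state()['position'])[:2]-[-.061,-.05]; b=p[4]
print('radial,tang',t@[np.sin(b),-np.cos(b)],t@[np.cos(b),np.sin(b)])
E
```

```text
time_s: 7.95
position: [0.4992, -0.0943, 0.1603]
tcp_rot: [[0.992, -0.126, 0.001], [-0.126, -0.992, -0.0], [0.001, 0.0, -1.0]]
force: [-0.2, -0.6, 0.6]
opening: 0.018
grasp_force: 0.0
t 7.95 tester mm [ -95.7 -117.9  160.3] heading rel -0.199 F [-0.2 -0.6  0.6] op 0.02 j6 73.9
radial,tang 0.07341410089716434 -0.020469273356055508
```

```bash
cat > bt.py <<'E'
from d import *
s=read_state(); R=np.array(s['tcp_rot']); h=np.arctan2(R[1,0],R[0,0])-p[2]
t=T(s['position'])[:2]-[-.061,-.05]; F=R.T@np.array(s['force'])
print('t',s['time_s'],'h',round(h,3),'radial,tang mm',np.round([1e3*t@[np.sin(h),-np.cos(h)],1e3*t@[np.cos(h),np.sin(h)]],1),'z',round(s['position'][2],4),'Ftool',np.round(F,1))
E
python3 -m jog '[{"tx":0.3,"ty":0.1,"tz":0,"roll":0,"jaw":0.02},{"tx":0.89,"ty":0.16,"tz":0,"roll":-0.12,"jaw":0.02},{"tx":0.89,"ty":0.16,"tz":0,"roll":-0.12,"jaw":0.02},{"tx":0.89,"ty":0.16,"tz":0,"roll":-0.12,"jaw":0.02}]'|grep asp; python3 bt.py
```

```text
grasp_force: 0.6
t 8.35 h 0.166 radial,tang mm [ 73.9 -19.9] z 0.1603 Ftool [-1.2 -0.9 -0.7]
```

```bash
python3 -m jog '[{"tx":0.89,"ty":0.16,"tz":0,"roll":-0.12,"jaw":0.02},{"tx":0.89,"ty":0.16,"tz":0,"roll":-0.12,"jaw":0.02},{"tx":0.89,"ty":0.16,"tz":0,"roll":-0.12,"jaw":0.02},{"tx":0.89,"ty":0.16,"tz":0,"roll":-0.12,"jaw":0.02}]'|grep asp; python3 bt.py
python3 - <<'E'
from d import *
for n in('scene','top'):
    c=capture(n); L=landmark_of(n,'post')
    for l in L[:2]: print(n,l['point'],round(l['p'],2), np.round(T(atz(c,l['point'],.16))*1e3,1))
E
```

```text
grasp_force: 0.7
t 8.75 h 0.646 radial,tang mm [ 73.9 -20. ] z 0.1604 Ftool [-1.8  0.9  1.1]
scene [206.0, 317.0] 0.69 [-49.3  34.6 160. ]
scene [251.8, 281.5] 0.53 [ -16.7 -109.2  160. ]
top [270.5, 330.8] 0.16 [-86.8   6.7 160. ]
```

```bash
python3 -m jog '[{"tx":0.75,"ty":0.15,"tz":0,"roll":-0.1,"jaw":0.02},{"tx":0.75,"ty":0.15,"tz":0,"roll":-0.1,"jaw":0.02}]'|grep asp; python3 bt.py;python3 -m jog '[{"tx":0.75,"ty":0.15,"tz":0,"roll":-0.1,"jaw":0.02},{"tx":0.75,"ty":0.15,"tz":0,"roll":-0.1,"jaw":0.02}]'|grep asp; python3 bt.py
```

```text
grasp_force: 2.8
t 9.15 h 0.843 radial,tang mm [ 72.7 -21. ] z 0.1601 Ftool [-5.2  0.  -2.1]
grasp_force: 6.1
t 9.35 h 1.044 radial,tang mm [ 72.5 -22.9] z 0.1602 Ftool [-12.8  -0.8  -3. ]
```

```bash
python3 -m jog '[{"tx":0.75,"ty":0.15,"tz":0,"roll":-0.1,"jaw":0.02},{"tx":0.75,"ty":0.15,"tz":0,"roll":-0.1,"jaw":0.02},{"tx":0.75,"ty":0.15,"tz":0,"roll":-0.1,"jaw":0.02}]'|grep asp; python3 bt.py
```

```text
grasp_force: 6.5
t 9.65 h 1.344 radial,tang mm [ 72.6 -24.1] z 0.1605 Ftool [-11.9  -0.9  -1.7]
```

```bash
python3 -m jog '[{"tx":0.75,"ty":0.15,"tz":0,"roll":-0.1,"jaw":0.02},{"tx":0.75,"ty":0.15,"tz":0,"roll":-0.1,"jaw":0.02},{"tx":0.2,"ty":0,"tz":0,"roll":-0.03,"jaw":0.02}]'|grep asp; python3 bt.py;  python3 -m jog '[{"tx":0.2,"ty":0,"tz":0,"roll":0,"jaw":0.02},{"tx":0,"ty":0,"tz":0,"roll":0,"jaw":0.02}]'|grep asp; python3 bt.py
```

```text
grasp_force: 2.8
t 9.95 h 1.571 radial,tang mm [ 73.4 -21.5] z 0.1606 Ftool [-5.3  0.9  0.7]
grasp_force: 3.1
t 10.15 h 1.569 radial,tang mm [ 73.6 -19.6] z 0.1606 Ftool [-5.5  1.7  1.6]
```

```bash
python3 -m jog '[{"tx":0.15,"ty":0,"tz":0,"roll":0,"jaw":0.02},{"tx":0,"ty":0,"tz":0,"roll":0,"jaw":0.02}]'|grep asp; python3 bt.py; python3 -m jog '[{"tx":0.15,"ty":0,"tz":0,"roll":0,"jaw":0.02},{"tx":0,"ty":0,"tz":0,"roll":0,"jaw":0.02}]'|grep asp; python3 bt.py
```

```text
grasp_force: 2.8
t 10.35 h 1.568 radial,tang mm [ 73.9 -18.1] z 0.1606 Ftool [-6.4  1.8  0.5]
grasp_force: 3.4
t 10.55 h 1.569 radial,tang mm [ 74. -17.] z 0.1606 Ftool [-7.6  1.9  1.2]
```

```bash
python3 -m jog '[{"tx":0.15,"ty":0,"tz":0,"roll":0,"jaw":0.02},{"tx":0,"ty":0,"tz":0,"roll":0,"jaw":0.02}]'|grep asp; python3 bt.py; python3 -m jog '[{"tx":0.15,"ty":0,"tz":0,"roll":0,"jaw":0.02},{"tx":0,"ty":0,"tz":0,"roll":0,"jaw":0.02}]'|grep asp; python3 bt.py
```

```text
grasp_force: 3.0
t 10.75 h 1.568 radial,tang mm [ 74.2 -15.4] z 0.1606 Ftool [-5.6  1.8  2.4]
grasp_force: 3.9
t 10.95 h 1.569 radial,tang mm [ 74.3 -14.4] z 0.1607 Ftool [-7.6  2.2  2.2]
```

Run:
```python
from d import *
for n in('scene','top'):
    c=capture(n)
    for t in('post','pivot','wedge','lid_edge'):
        for l in landmark_of(n,t)[:2]: print(n,t,np.round(l['point'],1),round(l['p'],2), np.round(T(atz(c,l['point'],dict(post=.16,pivot=.134,wedge=.118,lid_edge=.11)[t]))*1e3,1))
    if n=='scene': cv2.imwrite('pics/s2.png',cv2.resize(c['img'][180:300,230:390,::-1],None,fx=4,fy=4))
    cc=c
    print([np.round(px(c,W(q)),1) for q in ([.014,-.05,.16],[-.061,-.05,.134],[.024,-.05,.134])])
```

```text
scene post [244.4 313.5] 0.6 [ 18.8 -51.2 160. ]
scene post [193.  329.3] 0.58 [-55.7  82.3 160. ]
scene pivot [231.1 285.4] 0.91 [-66.8 -48.  134. ]
scene wedge [252.1 303.6] 0.92 [ -6.8 -55.4 118. ]
[array([242.9, 312.2]), array([233. , 286.7]), array([253.3, 315.9])]
top pivot [273. 301.] 0.75 [-87.4  62.7 134. ]
[array([214.2, 358.4]), array([255.7, 360.1]), array([211. , 357.3])]
```

View pics/s2.png

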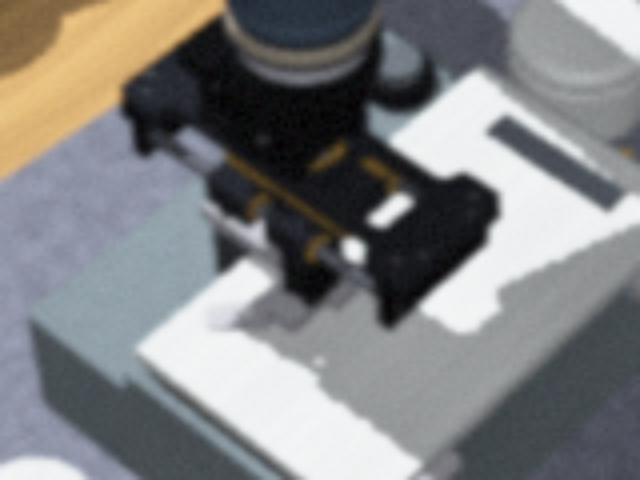

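The gripper hides the post, but the network puts it close to home. I'll keep nudging until the stop shows in the force.

```bash
python3 -m jog '[{"tx":0.15,"ty":0,"tz":0,"roll":0,"jaw":0.02},{"tx":0,"ty":0,"tz":0,"roll":0,"jaw":0.02},{"tx":0,"ty":0,"tz":0,"roll":0,"jaw":0.02}]'|grep asp; python3 bt.py; python3 -m jog '[{"tx":0.15,"ty":0,"tz":0,"roll":0,"jaw":0.02},{"tx":0,"ty":0,"tz":0,"roll":0,"jaw":0.02},{"tx":0,"ty":0,"tz":0,"roll":0,"jaw":0.02}]'|grep asp; python3 bt.py
```

```text
grasp_force: 5.5
t 11.75 h 1.569 radial,tang mm [ 74.3 -14.2] z 0.1607 Ftool [-11.6   1.3   2. ]
grasp_force: 7.2
t 12.05 h 1.57 radial,tang mm [ 74.3 -14. ] z 0.1607 Ftool [-14.6   1.4   1.9]
```

```bash
python3 -m jog '[{"tx":-1.5,"ty":0,"tz":0,"roll":0,"jaw":0.02},{"tx":0,"ty":0,"tz":-4.5,"roll":0,"jaw":0.02},{"tx":3.0,"ty":-3.5,"tz":0,"roll":0,"jaw":0.02},{"tx":3.5,"ty":-3.5,"tz":0,"roll":0,"jaw":0.02},{"tx":4.0,"ty":-2.0,"tz":0,"roll":0,"jaw":0.02},{"tx":2.0,"ty":-0.5,"tz":0,"roll":0,"jaw":0.02},{"tx":0,"ty":0,"tz":0,"roll":0,"jaw":0.02}]'|grep asp
python3 - <<'E'
from d import *
stat(); print(delta([-.088,.065,.131]))
for n in('scene','top'):
    c=capture(n)
    for t in('post','pivot','wedge','lid_edge','key_small_top','key_large_top','key_square_top'):
        for l in landmark_of(n,t)[:2]: print(n,t,np.round(l['point'],1),round(l['p'],2), np.round(T(atz(c,l['point'],dict(post=.16,pivot=.134,wedge=.118,lid_edge=.11).get(t,.107)))*1e3,1))
    cv2.imwrite('pics/%s3.png'%n,cv2.resize(c['img'][180:300,230:430,::-1],None,fx=4,fy=4))
E
```

```text
grasp_force: 0.0
t 12.75 tester mm [-85.8  54.5 205. ] heading rel 1.572 F [ 0.5 -0.4  1.7] op 0.02 j6 -8.1
[ 1.04 -0.2   7.41]
scene pivot [232.6 283.6] 0.65 [-66.7 -53.7 134. ]
scene pivot [228.9 306.2] 0.29 [-37.6 -13.5 134. ]
scene wedge [252.2 305.2] 0.79 [ -4.  -53.3 118. ]
scene key_small_top [208.2 314.4] 0.47 [-83.4  62.5 107. ]
scene key_large_top [269.9 363.6] 0.7 [114.   -0.4 107. ]
scene key_large_top [202.9 371.2] 0.7 [  3.3 162.4 107. ]
scene key_square_top [217.6 298.6] 0.61 [-90.4  17.1 107. ]
scene key_square_top [311.3 203.4] 0.57 [ -58.1 -292.9  107. ]
top post [214.7 356.9] 0.94 [ 13.2 -47.1 160. ]
top pivot [253.7 363.9] 0.66 [-57.6 -57.3 134. ]
top wedge [227.  360.5] 0.77 [ -4.8 -55.2 118. ]
top wedge [286.2 459. ] 0.48 [-127.8 -233.9  118. ]
top lid_edge [254.4 362.8] 0.53 [-57.3 -56.9 110. ]
top key_square_top [257.6 218.8] 0.37 [-48.  222.5 107. ]
```

View pics/scene3.png

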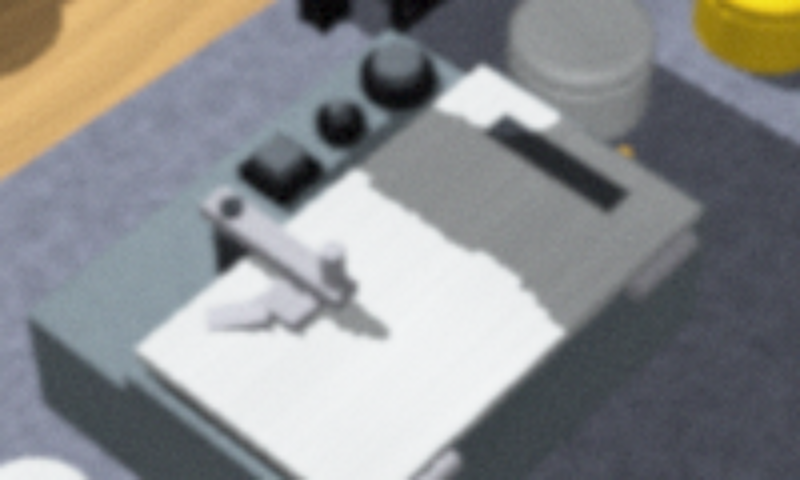

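View pics/top3.png

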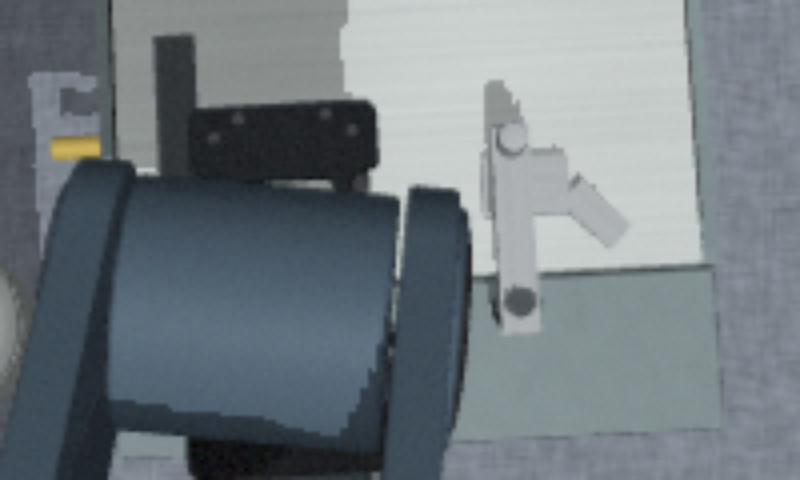

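The turnbutton is home: pivot at crop (518,300) and post at (511,138), just as predicted for 1.571. The lid is flat. Next is the small key.

```bash
python3 -m jog '[{"tx":1.0,"ty":-0.2,"tz":2.0,"roll":0,"jaw":0.02},{"tx":0,"ty":0,"tz":3.5,"roll":0,"jaw":0.02},{"tx":0,"ty":0,"tz":1.8,"roll":0,"jaw":0.02},{"tx":0,"ty":0,"tz":0.3,"roll":0,"jaw":0.02},{"tx":0,"ty":0,"tz":0,"roll":0,"jaw":0.02}]'|grep asp
python3 -c "from d import *;stat()"
python3 -m jog '[{"tx":0,"ty":0,"tz":0.3,"roll":0,"jaw":0.02},{"tx":0,"ty":0,"tz":0,"roll":0,"jaw":0.02}]'|grep asp
python3 -c "from d import *;stat()"
python3 -m jog '[{"tx":0,"ty":0,"tz":0.2,"roll":0,"jaw":0.02},{"tx":0,"ty":0,"tz":0,"roll":0,"jaw":0.02}]'|grep asp
python3 -c "from d import *;stat()"
```

```text
grasp_force: 0.0
t 14.05 tester mm [-85.6  62.2 128.5] heading rel 1.57 F [0.  0.4 0.9] op 0.02 j6 -7.0
grasp_force: 0.0
t 14.25 tester mm [-84.6  62.  126.6] heading rel 1.57 F [-1.1 -0.1  0.1] op 0.02 j6 -7.0
grasp_force: 1.2
t 14.45 tester mm [-84.7  62.  124.5] heading rel 1.57 F [ 1.  -0.5  2.9] op 0.02 j6 -7.0
```

```bash
python3 -m jog '[{"tx":0,"ty":0,"tz":0.2,"roll":0,"jaw":0.02},{"tx":0,"ty":0,"tz":0,"roll":0,"jaw":0.02}]'|grep asp
python3 -c "from d import *;stat()"
python3 -m jog '[{"tx":0,"ty":0,"tz":0.2,"roll":0,"jaw":0.02},{"tx":0,"ty":0,"tz":0,"roll":0,"jaw":0.02}]'|grep asp
python3 -c "from d import *;stat()"
python3 -m jog '[{"tx":0,"ty":0,"tz":0.1,"roll":0,"jaw":0.02},{"tx":0,"ty":0,"tz":0,"roll":0,"jaw":0.02}]'|grep asp
python3 -c "from d import *;stat()"
```

```text
grasp_force: 1.9
t 14.65 tester mm [-84.7  62.  122.1] heading rel 1.57 F [ 1.5 -0.1  4. ] op 0.02 j6 -7.0
grasp_force: 3.4
t 14.85 tester mm [-84.7  62.  120.4] heading rel 1.57 F [-0.3  0.   6.9] op 0.02 j6 -7.0
grasp_force: 6.9
t 15.05 tester mm [-84.6  62.  120.2] heading rel 1.57 F [-1.   0.3 13.4] op 0.02 j6 -7.0
```

```bash
python3 -m jog '[{"tx":0,"ty":0,"tz":-2.5,"roll":0,"jaw":0.02},{"tx":2.7,"ty":-0.1,"tz":0,"roll":0,"jaw":0.02},{"tx":2.6,"ty":-0.2,"tz":0,"roll":0,"jaw":0.02},{"tx":0,"ty":0,"tz":1.5,"roll":0,"jaw":0.02},{"tx":0,"ty":0,"tz":0.5,"roll":0,"jaw":0.02},{"tx":0,"ty":0,"tz":0,"roll":0,"jaw":0.02}]'|grep asp
python3 -c "from d import *;stat()"
python3 -m jog '[{"tx":0,"ty":0,"tz":0.3,"roll":0,"jaw":0.02},{"tx":0,"ty":0,"tz":0.1,"roll":0,"jaw":0.02},{"tx":0,"ty":0,"tz":0,"roll":0,"jaw":0.02}]'|grep asp
python3 -c "from d import *;stat()"
```

```text
grasp_force: 1.7
t 15.65 tester mm [-89.7 115.5 122.9] heading rel 1.57 F [-1.5  2.9  3.9] op 0.02 j6 -0.9
grasp_force: 3.7
t 15.95 tester mm [-89.3 115.1 120.4] heading rel 1.569 F [-2.7  3.1  8.3] op 0.02 j6 -0.9
```

```bash
python3 -m jog '[{"tx":0,"ty":0,"tz":0.1,"roll":0,"jaw":0.02},{"tx":0,"ty":0,"tz":0,"roll":0,"jaw":0.02}]'|grep asp
python3 -c "from d import *;stat()"
python3 -m jog '[{"tx":0,"ty":0,"tz":-3,"roll":0,"jaw":0.02},{"tx":0,"ty":0,"tz":-4.5,"roll":0,"jaw":0.02},{"tx":0,"ty":-4.5,"tz":-1,"roll":0,"jaw":0.02},{"tx":0,"ty":-4.5,"tz":0,"roll":0,"jaw":0.02},{"tx":0,"ty":0,"tz":0,"roll":0,"jaw":0.02},{"tx":0,"ty":0,"tz":0,"roll":0,"jaw":0.02}]'|grep force
python3 - <<'E'
from d import *
stat()
c=capture('scene'); cv2.imwrite('pics/s4.png',cv2.resize(c['img'][150:300,200:430,::-1],None,fx=3,fy=3))
c=capture('top'); print([(np.round(l['point'],1),round(l['p'],2)) for l in landmark_of('top','post')[:1]])
E
```

```text
grasp_force: 7.2
t 16.15 tester mm [-89.3 115.1 120.2] heading rel 1.569 F [-4.4  2.6 14.6] op 0.02 j6 -0.9
force: [0.7, 0.3, -0.7]
grasp_force: 0.0
t 16.75 tester mm [-179.2  114.6  204. ] heading rel 1.57 F [ 0.7  0.3 -0.7] op 0.02 j6 -1.1
[(array([217. , 358.8]), 0.8)]
```

View pics/s4.png

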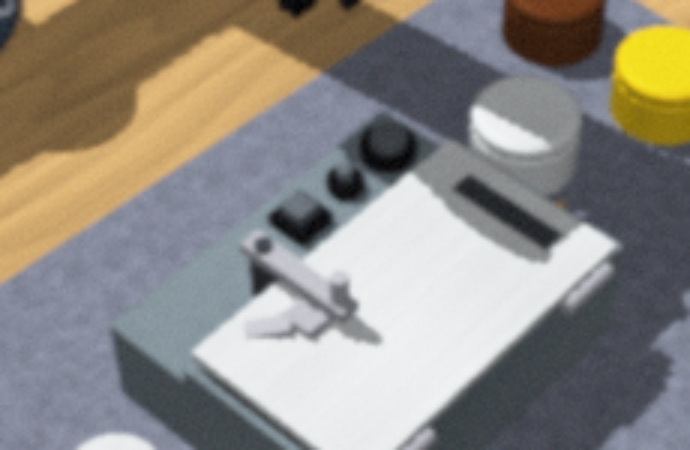

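The lid is shut with the turnbutton across it, post at crop (340,285). All the keys are up, and the arm is clear.

```bash
python3 -c "from rig import *;print(hand_in())"
```

```text
the job is handed in; nothing more can be done
None
```

I shut the lid onto its seal, swung the turnbutton home against its stop, pressed the small key and then the large key right down and released each, and handed the job in at about 17 s of the 58 s allowed.

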